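# Clear the jammed core feeder and load the tester lane

## Task

An oversized ferrite core is jammed in the narrow lane of the core tester's feed tray. Nudge it back out onto the wide feed area, then slide the smaller core with the tiny centre hole (not the ring) into the lane until it sits fully home, felt to press lightly against the steel pad of the end stop. Ferrite is brittle: push gently (a core chips above about 20 N), slide the cores without lifting or tipping them, leave the oversized core and the ring on the feed area, and do not disturb the other things on the bench.

Things in the scene. Friction and masses are not known exactly. Their poses are not given: they have to be found in the camera images.
- tray: Grey feed tray fixed to the bench, 400 x 262 mm, floor 8 mm above the bench, rim walls 20 mm above the floor. x axis: down the lane (roughly to the robot's left), z up; origin on the bench below the throat (x = 0), on the lane's centre line. Feed area: x -200 to -45, y -125 to 125 mm. Funnel walls narrow it from y = +-100 at x = -45 mm to +-35 at the throat.
- throat (a point): Lane entrance, on the tray floor and the lane's centre line, axes as the tray's. From here the lane runs along +x to the end stop's pad, open above; its sides taper gently over the first 22 mm, then run parallel. The right side, at y = -24 mm, is fixed, 20 mm high; the left is the sprung cheek. On the deck beside the lane nothing stands higher than 29 mm over the bench.
- cheek_face (a point): Point on the face of the white sprung cheek, 164 x 18 mm, where its taper ends (tray x = 22 mm). It yields to tray +y: y = 22 mm with the lane empty, 32 mm with the oversized core in it. It squeezes a core with 1 N (small) to 2 N (oversized). Friction is unknown: the jammed core breaks loose at some 5 to 14 N, then cores drag along the lane with 1 to 5 N and stay where left.
- wide_core: The jammed piece: dark grey pot core, 56 mm diameter, 26 mm high, about 0.2 kg, groove and tiny hole in its top; origin at the centre of its underside. Starts squeezed in the lane, centre 28 to 42 mm past the throat and 4 mm left of the lane's centre line.
- core: The core to load: same look but 48 mm diameter, 26 mm high, about 0.15 kg; origin at the centre of its underside. Starts in the funnel behind the jammed core, on one side or the other. In the lane its centre runs on the lane's centre line.
- ring_core: Dark grey ring core, 48 mm outside, 26 mm hole, 26 mm high; origin at the centre of its underside. Starts in the funnel behind the jammed core, on the side opposite to the small core. It may be pushed about on the feed area.
- stop: Steel end stop across the lane: block 44 mm wide, 14 thick, 24 high, black 10 mm screw head on top, clamped 150 to 162 mm past the throat. Axes as the tray's; origin at floor height, mid-width, on the block's face towards the throat. A steel pad, 24 wide, 14 high, stands 2 to 14 mm proud of that face; how far differs each time and is not measured. All rigid.
- bobbin: White plastic bobbin, 32 mm in diameter, 21 mm high, standing on the tray's deck to the right of the lane; leave it alone.
- meter: Grey hand multimeter, 150 x 78 x 34 mm, lying on the bench to the robot's right; leave it alone.
- spool: Copper spool, 60 mm in diameter, 50 mm high, on the bench to the right; leave it alone.
- driver: Black-handled screwdriver lying on the bench to the left; leave it alone.
- board: Small dark circuit board, 70 x 54 mm, on the bench to the left; leave it alone.
- mug: White mug, 95 mm high, on the bench at the far right; leave it alone.
Mind the look-alikes: they are no part of the job. What is shaped like the core but green or yellow is not meant. What is shaped like the wide_core but orange is not meant.

How it is judged:
By the outcome, as a careful person would: the job done as asked, in the order asked, and still so for the second after the job is handed in, with the robot touching nothing.
It also fails if it takes over 72 s, if anything falls off the work surface, if the arm or the gripper's body presses on something with over 40 N, if the wrist force passes 120 N, or if a joint passes its speed limit or range.

## Robot

A 6-joint arm with a two-finger parallel gripper is mounted at the origin on the work surface. World frame = base frame: x ahead of the robot, y to its left, z up, the work surface at z = 0. Lengths are in m, angles in degrees, forces in N, time in s.
With the tool pointing down it reaches from about 0.275 to 1 m from the base axis. Payload 8.4 kg.
Tool frame: the origin (TCP) lies midway between the tips of the shut fingers; the grasp point (between the pads) lies 19 mm behind it; x points along the fingers, y is the direction in which the jaws open and shut, and the axes are right-handed (so a half turn about x gives the same grasp; the last joint's range is limited). The gripper opens to 85 mm and grips with 20 to 120 N. Pads are 22 mm wide; open, the fingers measure 114 mm over their backs; the gripper's body (76 mm by 85 mm) begins 54 mm behind the grasp point. The pads swing forward as they close: fully open they stand 13 mm farther back than shut.
Start: joints at [-0.138, 20.225, 93.587, -0, 66.188, -0.138], TCP at [0.625, -0, 0.231] pointing down, gripper open.
Joint ranges: [-150.9, 150.9], [-52.94, 120.26], [3.33, 152.33], [-74.26, 254.26], [0, 154.13], [-172.89, 172.89]. Speed limits (degrees/s): [127.2, 127.2, 159.86, 180, 180, 180].

## Interface

Orientations are given as [roll, pitch, yaw] about the fixed x, y, z axes, in that order (R = Rz(yaw) Ry(pitch) Rx(roll)).
In Python, from plant import * gives the robot as it stands.
- The arm moves only by the tool play_rows, never from a script. Its argument "series" is a list of rows, each an object with "travel": the shift along the tool's x, y, z in m, a list of three; "yaw": the turn about the tool's x in degrees. In form: [{"travel": [dx, dy, dz], "yaw": yaw}, ...]. A call has 1 to 12 rows; each row is the pose to reach, as a shift and turn from the pose commanded when the call began, along the tool's axes at that moment; what a row does not reach only later rows make up. A row lasts 1/10 s, in which the tool goes at most 50 mm and 8.59 degrees, less where a joint would pass 70% of its speed; a pose out of reach is approached as far as the arm can. A call with a gripper value outside its range is refused whole. "hand" is the opening, from -1 (shut) to 1 (fully open), set as the call begins (left out, the last holds). The fingers move at their own pace and stop on an object; the grip force is fixed at half the most. Time passes only in rows, so rows that repeat a pose let the fingers close. It gives the time, the measured TCP pose, the force and the opening at its end, in the units of the state.
- observe(): the state, without advancing time (a new reading comes with each control period).
- get_image(name): name is "scene" or "side" or "wrist"; returns the picture (384x512x3 uint8, blue, green, red); there is no depth.
- get_calibration(name): a dict with "fx", "fy", "cx", "cy" (pixels), "distortion" ([k1, k2, p1, p2, k3] as OpenCV has them; the pictures are not rectified), "view" (4x4, takes a point from world to camera coordinates); the wrist camera has in their place "hand_eye" (4x4, takes a point from camera to tool coordinates, whose origin is the TCP and whose axes are the tool frame's). Camera axes: x right, y down, z forward; pixel columns grow to the right and rows downward; lengths in m; the calibration is good to about 2 mm. A picture is of the moment at which its call begins: read the wrist's pose just before it. get_calibration takes no time and is no camera call.
- finish_job(): hands the job in, once; it reports no verdict.
The state is a dict: "clock": time; "joint_pos": joint angles; "dq": joint speeds; "tau": joint torques, N m; "ee_pos": TCP position; "ee_rot": TCP orientation; "ft_force": force on the tool from outside, world axes, zero at the start; "torque": the same for the moment, N m; "width": finger opening in m.
Only numpy, scipy, OpenCV 4.12 (cv2) and the standard library are available. Lean on these libraries where they do the work, as an engineer would, in place of code of your own. Each camera call takes 0.05 s, during which the arm holds its last target.

## Working session

There is one attempt and no reset: what is moved stays moved. The work goes in short steps, Python scripts to look and compute and a tool call to move; the robot and the scene stay as the last step left them, time stands still between calls to the robot, and variables do not carry over. Pictures are saved under pics/ and viewed, and the job is handed in when it is done.

Besides the shell and the picture viewer there is one more tool, called as name(argument=value, ...), one argument or row to a line, values as JSON. play_rows: Moves the arm, as the interface text tells. Its arguments: {"type":"object","properties":{"series":{"type":"array","items":{"type":"object","properties":{"travel":{"type":"array","items":{"type":"number"}},"yaw":{"type":"number"}}}},"hand":{"type":"number"}},"required":["series"]}

```bash
ls; mkdir -p pics; python3 - <<'E'
from plant import *
import cv2
s=observe();print(s)
for n in("scene","side","wrist"):
    cv2.imwrite(f"pics/{n}0.png",get_image(n)); print(n,get_calibration(n))
E
```

```text
pics
{'clock': 0.0, 'joint_pos': array([-1.35378367e-01,  2.02638741e+01,  9.36299943e+01, -6.09902874e-04,
        6.61893115e+01, -1.37837516e-01]), 'dq': array([ 0.02144405, -0.02845617, -0.03479788,  0.02644823,  0.01446026,
        0.07114568]), 'tau': array([-2.03471049e-03, -6.05236173e+01, -3.42063046e+01, -2.62302356e-04,
        9.48130677e-03,  3.61521288e-06]), 'ee_pos': array([6.24504530e-01, 2.10857483e-05, 2.30539716e-01]), 'ee_rot': array([ -89.75373575,   89.91681829, -179.75102997]), 'ft_force': array([-0.19829299,  0.42752783,  0.47575791]), 'torque': array([ 0.01019613, -0.03216625,  0.01541689]), 'width': 0.08512202769851311}
scene {'fx': 387.0412409362159, 'fy': 387.0412409362159, 'cx': 255.11428246513552, 'cy': 189.19137571453055, 'distortion': array([0.0032339, 0.       , 0.       , 0.       , 0.       ]), 'view': array([[ 0.83436589,  0.55104251,  0.01362793, -0.4512254 ],
       [ 0.32178853, -0.46686781, -0.82370297, -0.15080091],
       [-0.44753291,  0.69165497, -0.56685773,  1.74417039],
       [ 0.        ,  0.        ,  0.        ,  1.        ]])}
side
[... 288 characters left out ...]
76546537,  0.13766613],
       [ 0.21507897, -0.73473211, -0.6433582 ,  1.06476207],
       [ 0.        ,  0.        ,  0.        ,  1.        ]])}
wrist {'fx': 272.43158456772136, 'fy': 272.43158456772136, 'cx': 250.13299481543538, 'cy': 193.01013653260515, 'distortion': array([-0.03902338,  0.        ,  0.        ,  0.        ,  0.        ]), 'hand_eye': array([[ 1.40872195e-03, -3.09269052e-01,  9.50973537e-01,
        -1.43746605e-01],
       [ 9.99998595e-01, -4.28289677e-04, -1.62063049e-03,
        -6.67473094e-04],
       [ 9.08503004e-04,  9.50974484e-01,  3.09268014e-01,
        -7.88836909e-02],
       [ 0.00000000e+00,  0.00000000e+00,  0.00000000e+00,
         1.00000000e+00]])}
```

View pics/scene0.png

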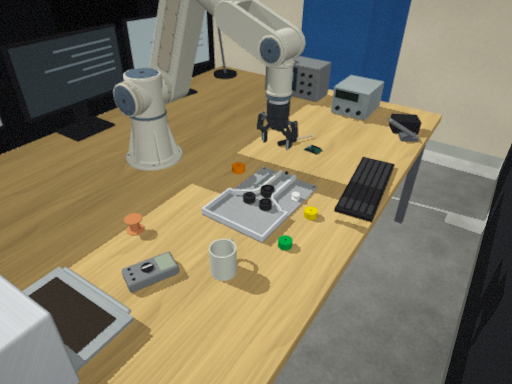

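View pics/side0.png

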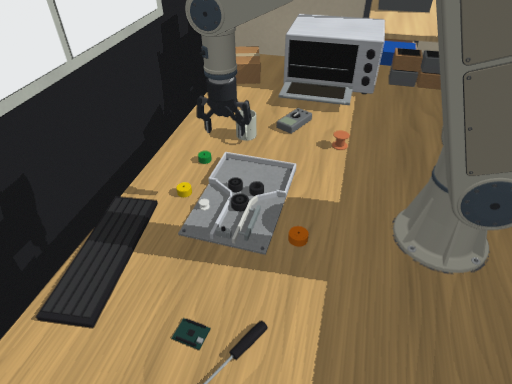

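View pics/wrist0.png

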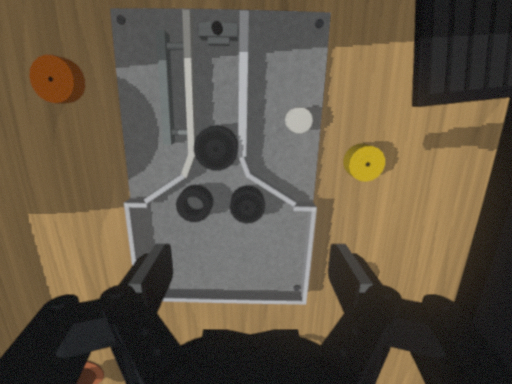

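Wrist view: the jammed core is near (216,148), two small cores near (195,203) and (247,204), the stop near (217,30). Next I'll zoom in and measure.

```bash
cat > h.py <<'E'
import numpy as np, cv2
from scipy.spatial.transform import Rotation as R
from plant import *
def cam(name,s=None):
    c=get_calibration(name);K=np.array([[c['fx'],0,c['cx']],[0,c['fy'],c['cy']],[0,0,1]]);d=np.array(c['distortion'])
    if name=='wrist':
        s=s or observe();T=np.eye(4);T[:3,:3]=R.from_euler('xyz',s['ee_rot'],degrees=True).as_matrix();T[:3,3]=s['ee_pos']
        W=T@c['hand_eye']
    else: W=np.linalg.inv(c['view'])
    return K,d,W
def p2w(C,uv,z):
    K,d,W=C;p=cv2.undistortPoints(np.array(uv,float).reshape(-1,1,2),K,d)[:,0]
    r=np.c_[p,np.ones(len(p))]@W[:3,:3].T;o=W[:3,3]
    return o+r*((z-o[2])/r[:,2])[:,None]
def w2p(C,P):
    K,d,W=C;V=np.linalg.inv(W);return cv2.projectPoints(np.array(P,float).reshape(-1,1,3),cv2.Rodrigues(V[:3,:3])[0],V[:3,3],K,d)[0][:,0]
E
python3 - <<'E'
from h import *
im=cv2.imread('pics/wrist0.png')
a=cv2.resize(im[0:130,100:340],None,fx=3.3,fy=3.3,interpolation=cv2.INTER_CUBIC)
b=cv2.resize(im[120:310,110:330],None,fx=3.15,fy=3.15,interpolation=cv2.INTER_CUBIC)
b=cv2.convertScaleAbs(b,alpha=1.6)
cv2.imwrite('pics/wa.png',a);cv2.imwrite('pics/wb.png',b)
s=observe();print(R.from_euler('xyz',s['ee_rot'],degrees=True).as_matrix().round(3))
E
```

```text
[[-0.001  1.    -0.   ]
 [ 0.    -0.    -1.   ]
 [-1.    -0.001 -0.   ]]
```

View pics/wa.png

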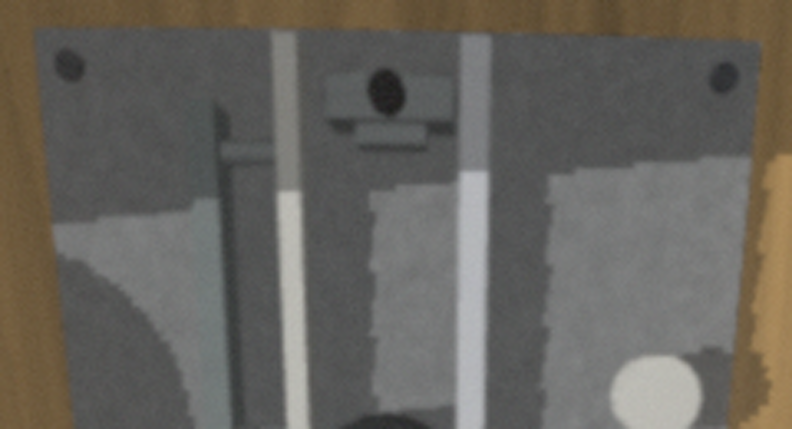

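View pics/wb.png

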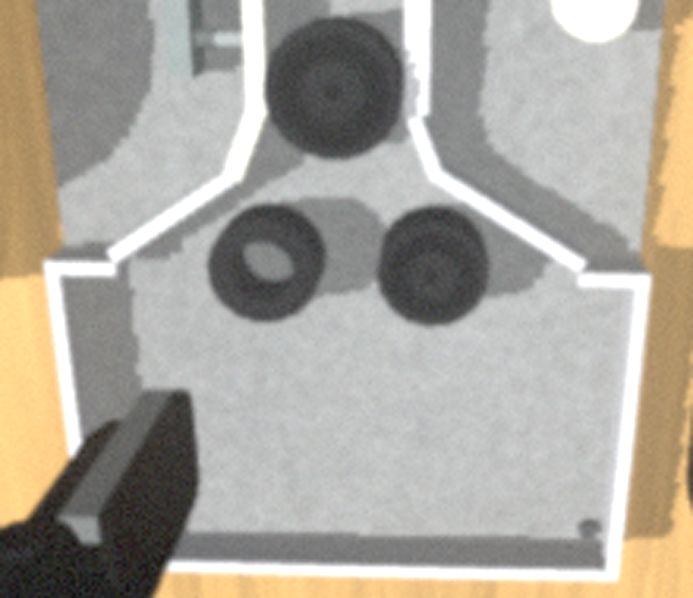

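```bash
python3 - <<'E'
from h import *
from scipy.optimize import least_squares
C=cam('wrist')
A=lambda x,y:(x/3.3+100,y/3.3); B=lambda x,y:(x/3.15+110,y/3.15+120)
obs=[(A(38,30),.2,.131,.008),(A(757,42),.2,-.131,.008),(B(615,577),-.2,-.131,.028),(B(650,275),-.045,-.131,.028),(B(47,262),-.045,.131,.028)]
P=np.array([p2w(C,[o[0]],o[3])[0] for o in obs])
def f(q):
    c,s=np.cos(q[2]),np.sin(q[2]);X=np.array([[o[1],o[2]] for o in obs]);return (X@np.array([[c,s],[-s,c]])+q[:2]-P[:,:2]).ravel()
r=least_squares(f,[.6,.0,np.pi/2]);q=r.x;print(q,np.degrees(q[2]));print((r.fun.reshape(-1,2)*1e3).round(1))
c,s=np.cos(q[2]),np.sin(q[2]);Rm=np.array([[c,-s],[s,c]])
def tr(uv,z):
    w=p2w(C,[uv],z)[0];return w[:2].round(4),((w[:2]-q[:2])@Rm*1e3).round(1)
z=.034
for n,uv,z in[('wide',B(336,87),.034),('ring',B(268,262),.034),('core',B(432,264),.034),('widehole',B(333,92),.034),('corehole',B(432,270),.034),
 ('fixed',B(428,100),.028),('fixedin',A(459,200),.028),('fixedout',A(489,200),.028),('cheek in',A(303,250),.028),('throatL',B(240,180),.028),('throatR',B(432,178),.028),('funL',B(112,258),.028),('funR',B(583,268),.028),
 ('screw',A(386,92),.036),('stopfaceL',A(330,120),.032),('stopfaceR',A(455,125),.032),('padL',A(358,138),.022),('padR',A(427,138),.022),('padbotedge',A(392,147),.022),('bobbin',A(656,393),.029)]:
    print(n,*tr(uv,z))
E
```

```text
[ 0.58312636 -0.00981396  1.54662303] 88.61497195274096
[[-1.3  3.4]
 [ 1.8  2.8]
 [ 0.7  0.8]
 [-0.4 -3.7]
 [-0.9 -3.3]]
wide [0.5814 0.0278] [37.6  2.6]
ring [ 0.5497 -0.0461] [-37.   32.5]
core [ 0.6191 -0.0469] [-36.2 -36.9]
widehole [0.5801 0.0258] [35.5  3.9]
corehole [ 0.6191 -0.0496] [-38.9 -37. ]
fixed [0.6177 0.0216] [ 32.2 -33.8]
fixedin [0.6104 0.1283] [138.8 -23.9]
fixedout [0.621  0.1283] [139.  -34.5]
cheek in [0.5543 0.1121] [121.2  31.8]
throatL [ 0.539  -0.0118] [-3.1 44.1]
throatR [ 0.6192 -0.011 ] [ -0.3 -36.1]
funL [ 0.4808 -0.0465] [-39.1 101.4]
funR [ 0.6841 -0.051 ] [ -38.7 -102. ]
screw [0.5866 0.1609] [170.7   0.6]
stopfaceL [0.5668 0.1533] [162.7  20.3]
stopfaceR [0.6095 0.1515] [161.9 -22.4]
padL [0.5747 0.1497] [159.2  12.3]
padR [0.5991 0.1495] [159.7 -12.1]
padbotedge [0.5867 0.1467] [156.5   0.3]
bobbin [0.683  0.0621] [ 74.3 -98.1]
```

The wide core is at about tray (37,4), the small core with the tiny hole (not the ring) at crop (432,264), tray (-37,-37), and the ring at crop (268,262), tray (-37,+32). The pad face is near x=157. The green, yellow and orange pieces lie outside the tray. I'll shut the fingers and go above the lane behind the jammed core.

play_rows(
  hand=-1,
  series=[
    {"travel": [0.02, -0.02, -0.04], "yaw": 1.4},
    {"travel": [0.05, -0.042, -0.08], "yaw": 1.4},
    {"travel": [0.09, -0.042, -0.095], "yaw": 1.4},
    {"travel": [0.12, -0.042, -0.095], "yaw": 1.4},
    {"travel": [0.13, -0.042, -0.095], "yaw": 1.4},
    {"travel": [0.13, -0.042, -0.095], "yaw": 1.4},
    {"travel": [0.13, -0.042, -0.095], "yaw": 1.4},
    {"travel": [0.13, -0.042, -0.095], "yaw": 1.4},
  ],
)

```text
clock: 0.95
ee_pos: [0.5844, 0.0947, 0.103]
ee_rot: [100.0, 89.8, 8.6]
ft_force: [-0.3, -0.1, -0.8]
width: -0.0001
```

```bash
cat > snap.py <<'E'
from h import *
import sys
k=sys.argv[1];s=observe();print(s['clock'],s['ee_pos'],s['ee_rot'],s['ft_force'].round(2),s['width'])
im=get_image('wrist');cv2.imwrite(f'pics/w{k}.png',im)
sd=get_image('side');cv2.imwrite(f'pics/s{k}r.png',sd)
a=cv2.resize(im,None,fx=1.2,fy=1.2);b=cv2.resize(sd[130:260,170:320],None,fx=4,fy=4,interpolation=cv2.INTER_CUBIC)
cv2.imwrite(f'pics/wb{k}.png',cv2.convertScaleAbs(a,alpha=1.5));cv2.imwrite(f'pics/s{k}.png',cv2.convertScaleAbs(b,alpha=1.4))
E
python3 snap.py 1
```

```text
0.95 [0.58437048 0.09474066 0.10300202] [100.01247346  89.84276509   8.57291312] [-0.27 -0.14 -0.77] -0.00011026694755106805
```

View pics/wb1.png

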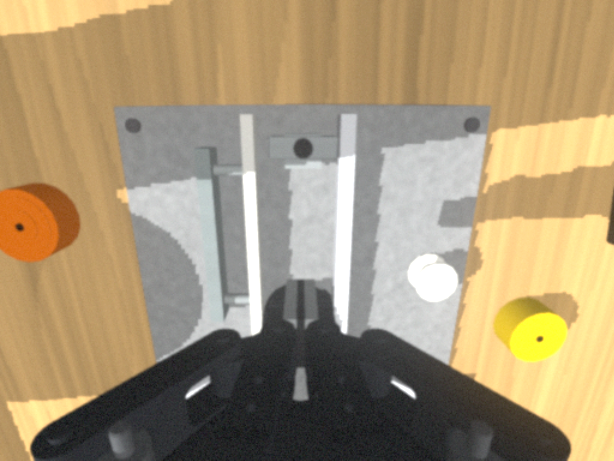

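View pics/s1.png

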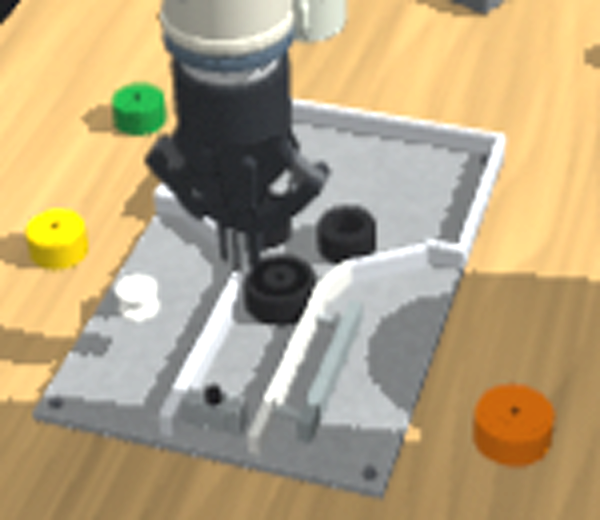

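```bash
python3 - <<'E'
from h import *
s=observe();C=cam('wrist',s);print(R.from_euler('xyz',s['ee_rot'],degrees=True).as_matrix().round(3))
u=lambda x,y,z:print(x,y,p2w(C,[(x/1.2,y/1.2)],z)[0].round(4))
u(338,160,.028);u(336,240,.028);u(335,320,.028);u(254,160,.028);u(258,240,.028);u(262,320,.028);u(302,167,.022);u(302,164,.022);u(303,148,.036);u(116,107,.008);u(489,107,.008)
import cv2
im=cv2.imread('pics/w1.png');cv2.imwrite('pics/c1.png',cv2.convertScaleAbs(cv2.resize(im[80:300,180:310],None,fx=2.7,fy=2.7,interpolation=cv2.INTER_CUBIC),alpha=1.8))
E
```

```text
[[ 0.002  1.    -0.025]
 [ 0.    -0.025 -1.   ]
 [-1.     0.002 -0.   ]]
338 160 [0.6096 0.1515 0.028 ]
336 240 [0.6086 0.0957 0.028 ]
335 320 [0.6085 0.0301 0.028 ]
254 160 [0.5543 0.1529 0.028 ]
258 240 [0.5533 0.0972 0.028 ]
262 320 [0.552  0.0316 0.028 ]
302 167 [0.5858 0.1468 0.022 ]
302 164 [0.5858 0.1488 0.022 ]
303 148 [0.5867 0.1603 0.036 ]
116 107 [0.4579 0.1904 0.008 ]
489 107 [0.7168 0.1837 0.008 ]
```

View pics/c1.png

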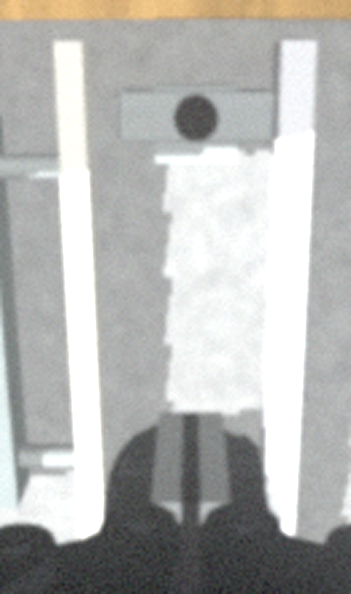

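play_rows(
  series=[
    {"travel": [0.04, -0.003, 0], "yaw": 0},
    {"travel": [0.07, -0.003, 0], "yaw": 0},
    {"travel": [0.087, -0.003, 0], "yaw": 0},
    {"travel": [0.087, -0.003, 0], "yaw": 0},
    {"travel": [0.087, -0.003, 0], "yaw": 0},
  ],
)

```text
clock: 1.55
ee_pos: [0.5806, 0.095, 0.0151]
ee_rot: [101.1, 90.0, 9.6]
ft_force: [0.8, -0.1, 0.3]
width: -0.0006
```

play_rows(
  series=[
    {"travel": [0, 0, 0.008], "yaw": 0},
    {"travel": [0, 0, 0.015], "yaw": 0},
    {"travel": [0, 0, 0.02], "yaw": 0},
    {"travel": [0, 0, 0.022], "yaw": 0},
    {"travel": [0, 0, 0.024], "yaw": 0},
    {"travel": [0, 0, 0.025], "yaw": 0},
  ],
)

```text
clock: 2.15
ee_pos: [0.5794, 0.0699, 0.0144]
ee_rot: [100.8, 90.0, 9.3]
ft_force: [-0.5, 0.5, -0.3]
width: 0.0002
```

play_rows(
  series=[
    {"travel": [0, 0, 0.001], "yaw": 0},
    {"travel": [0, 0, 0.002], "yaw": 0},
    {"travel": [0, 0, 0.003], "yaw": 0},
    {"travel": [0, 0, 0.004], "yaw": 0},
  ],
)

```text
clock: 2.55
ee_pos: [0.5793, 0.0661, 0.0143]
ee_rot: [-57.1, 90.0, -148.5]
ft_force: [0.6, -0.3, 0.1]
width: 0.0003
```

play_rows(
  series=[
    {"travel": [0, 0, 0.001], "yaw": 0},
    {"travel": [0, 0, 0.002], "yaw": 0},
    {"travel": [0, 0, 0.003], "yaw": 0},
  ],
)

```text
clock: 2.85
ee_pos: [0.5792, 0.0633, 0.0143]
ee_rot: [169.6, 90.0, 78.2]
ft_force: [0.5, 4.0, -0.9]
width: 0.0001
```

play_rows(
  series=[
    {"travel": [0, 0, 0.001], "yaw": 0},
    {"travel": [0, 0, 0.002], "yaw": 0},
    {"travel": [0, 0, 0.003], "yaw": 0},
  ],
)

```text
clock: 3.15
ee_pos: [0.5792, 0.06, 0.0143]
ee_rot: [119.8, 90.0, 28.4]
ft_force: [-0.4, 2.8, -0.3]
width: 0.0001
```

play_rows(
  series=[
    {"travel": [0, 0, 0.002], "yaw": 0},
    {"travel": [0, 0, 0.004], "yaw": 0},
    {"travel": [0, 0, 0.006], "yaw": 0},
    {"travel": [0, 0, 0.008], "yaw": 0},
    {"travel": [0, 0, 0.01], "yaw": 0},
    {"travel": [0, 0, 0.012], "yaw": 0},
    {"travel": [0, 0, 0.014], "yaw": 0},
    {"travel": [0, 0, 0.016], "yaw": 0},
  ],
)

```text
clock: 3.95
ee_pos: [0.5788, 0.0439, 0.0143]
ee_rot: [62.8, 90.0, -28.6]
ft_force: [0.7, 2.0, -0.3]
width: 0.0001
```

play_rows(
  series=[
    {"travel": [0, 0, 0.002], "yaw": 0},
    {"travel": [0, 0, 0.004], "yaw": 0},
    {"travel": [0, 0, 0.006], "yaw": 0},
    {"travel": [0, 0, 0.008], "yaw": 0},
    {"travel": [0, 0, 0.01], "yaw": 0},
  ],
)

```text
clock: 4.45
ee_pos: [0.5784, 0.034, 0.0143]
ee_rot: [-108.0, 90.0, 160.6]
ft_force: [0.4, 2.5, 0.7]
width: 0.0001
```

```bash
python3 snap.py 2
```

```text
4.45 [0.57842749 0.03398551 0.01430032] [-107.95199886   89.99042652  160.64621081] [0.36 2.54 0.67] 6.536860421114924e-05
```

View pics/s2.png

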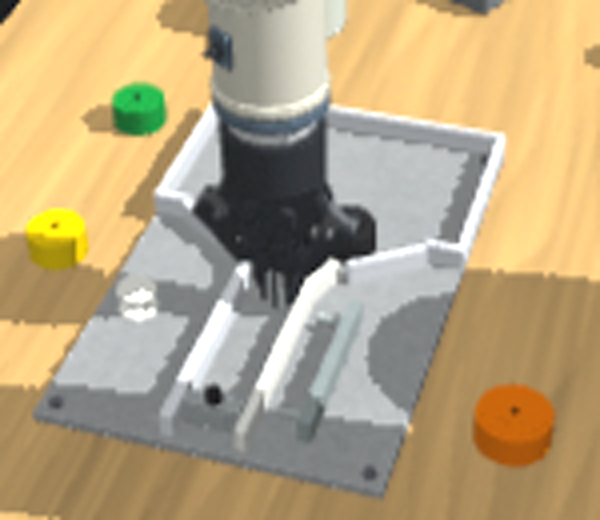

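play_rows(
  series=[
    {"travel": [0, 0.001, 0.002], "yaw": 0},
    {"travel": [0, 0.002, 0.004], "yaw": 0},
    {"travel": [0, 0.003, 0.006], "yaw": 0},
    {"travel": [0, 0.003, 0.008], "yaw": 0},
    {"travel": [0, 0.003, 0.01], "yaw": 0},
    {"travel": [0, 0.003, 0.012], "yaw": 0},
    {"travel": [0, 0.003, 0.014], "yaw": 0},
  ],
)

```text
clock: 5.25
ee_pos: [0.5811, 0.0199, 0.0142]
ee_rot: [-107.9, 90.0, 160.7]
ft_force: [-0.0, 2.1, 1.0]
width: 0.0001
```

play_rows(
  series=[
    {"travel": [0, 0, 0.002], "yaw": 0},
    {"travel": [0, 0, 0.004], "yaw": 0},
    {"travel": [0, 0, 0.006], "yaw": 0},
    {"travel": [0, 0, 0.008], "yaw": 0},
    {"travel": [0, 0, 0.01], "yaw": 0},
  ],
)

```text
clock: 5.75
ee_pos: [0.5809, 0.0098, 0.0143]
ee_rot: [-69.3, 90.0, -160.7]
ft_force: [-0.2, 2.6, 0.8]
width: -0.0001
```

```bash
cat >> snap.py <<'E'
sc=get_image('scene')[150:250,190:330];cv2.imwrite(f'pics/c{k}.png',cv2.convertScaleAbs(cv2.resize(sc,None,fx=5,fy=5,interpolation=cv2.INTER_CUBIC),alpha=1.4))
E
python3 snap.py 3
```

```text
5.75 [0.5808954  0.00983106 0.01425866] [ -69.29182381   89.99660731 -160.69135176] [-0.19  2.63  0.85] -8.033941357512077e-05
```

View pics/c3.png

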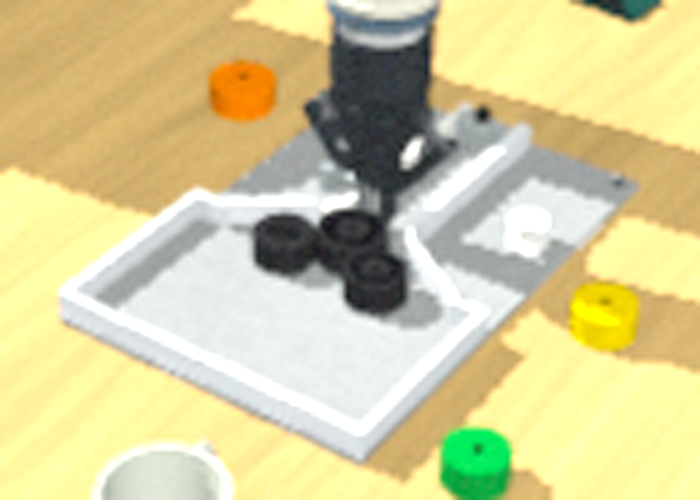

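View pics/s3.png

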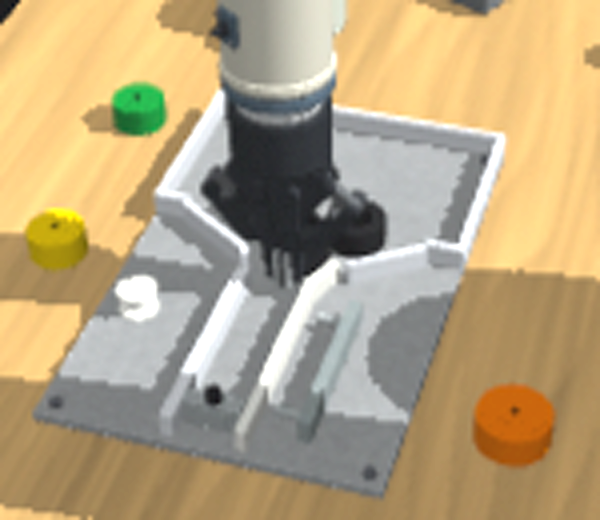

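Scene crop: ring at (285,242), wide core at (350,240) at the throat, small core at (375,283). The wide core is pushing between the other two at about 2.6 N, so I'll continue.

play_rows(
  series=[
    {"travel": [0, 0, 0.003], "yaw": 0},
    {"travel": [0, 0, 0.006], "yaw": 0},
    {"travel": [0, 0, 0.009], "yaw": 0},
    {"travel": [0, 0, 0.012], "yaw": 0},
    {"travel": [0, 0, 0.015], "yaw": 0},
    {"travel": [0, 0, 0.018], "yaw": 0},
    {"travel": [0, 0, 0.021], "yaw": 0},
    {"travel": [0, 0, 0.024], "yaw": 0},
  ],
)

```text
clock: 6.7
ee_pos: [0.5803, -0.0142, 0.0143]
ee_rot: [110.0, 90.0, 18.6]
ft_force: [0.2, 2.6, 0.9]
width: 0.0004
```

```bash
python3 snap.py 4
```

```text
6.7 [ 0.58034022 -0.01422167  0.01430914] [109.99968346  89.99721743  18.5996532 ] [0.15 2.61 0.93] 0.00042771542739843826
```

View pics/c4.png

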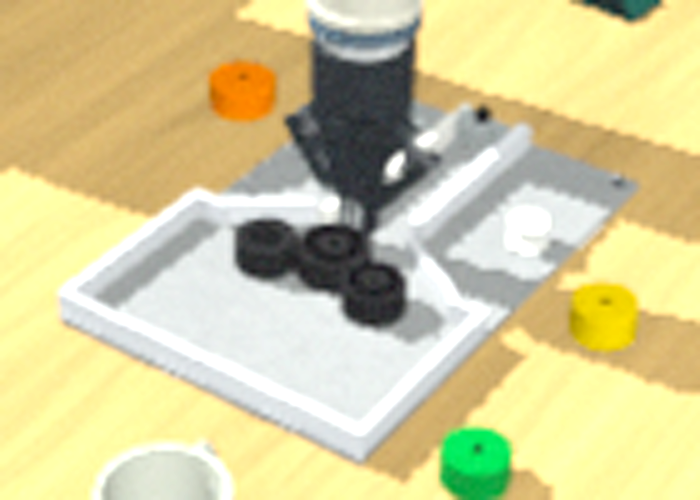

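Wide core at (333,253) is now in line with the ring (265,247) and the small core (374,292), and they are being spread apart. I'll continue.

play_rows(
  series=[
    {"travel": [0, 0, 0.003], "yaw": 0},
    {"travel": [0, 0, 0.006], "yaw": 0},
    {"travel": [0, 0, 0.009], "yaw": 0},
    {"travel": [0, 0, 0.012], "yaw": 0},
    {"travel": [0, 0, 0.015], "yaw": 0},
    {"travel": [0, 0, 0.018], "yaw": 0},
    {"travel": [0, 0, 0.021], "yaw": 0},
    {"travel": [0, 0, 0.024], "yaw": 0},
    {"travel": [0, 0, 0.027], "yaw": 0},
    {"travel": [0, 0, 0.03], "yaw": 0},
  ],
)

```text
clock: 7.85
ee_pos: [0.5797, -0.0443, 0.0143]
ee_rot: [50.8, 90.0, -40.6]
ft_force: [-0.3, 0.5, -0.1]
width: -0.0001
```

```bash
python3 snap.py 5
```

```text
7.85 [ 0.57967098 -0.04429999  0.01431356] [ 50.77170306  89.99066671 -40.62628075] [-0.31  0.45 -0.14] -8.123154439507663e-05
```

View pics/c5.png

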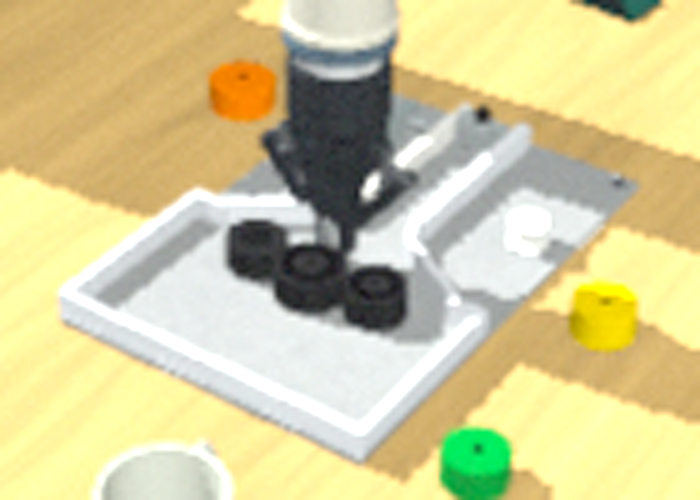

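play_rows(
  series=[
    {"travel": [0, 0, 0.003], "yaw": 0},
    {"travel": [0, 0, 0.007], "yaw": 0},
    {"travel": [0, 0, 0.011], "yaw": 0},
    {"travel": [0, 0, 0.015], "yaw": 0},
    {"travel": [0, 0, 0.019], "yaw": 0},
    {"travel": [0, 0, 0.023], "yaw": 0},
    {"travel": [0, 0, 0.027], "yaw": 0},
    {"travel": [0, 0, 0.031], "yaw": 0},
    {"travel": [0, 0, 0.035], "yaw": 0},
    {"travel": [0, 0, 0.039], "yaw": 0},
    {"travel": [0, 0, 0.043], "yaw": 0},
    {"travel": [0, 0, 0.046], "yaw": 0},
  ],
)

```text
clock: 9.2
ee_pos: [0.5785, -0.0903, 0.0143]
ee_rot: [-100.2, 90.0, 168.4]
ft_force: [-0.1, 0.8, -0.6]
width: 0.0002
```

```bash
python3 snap.py 6
```

```text
9.2 [ 0.57845089 -0.09032901  0.01427354] [-100.17871126   89.99732168  168.40988698] [-0.1   0.81 -0.65] 0.00017696164016143187
```

View pics/c6.png

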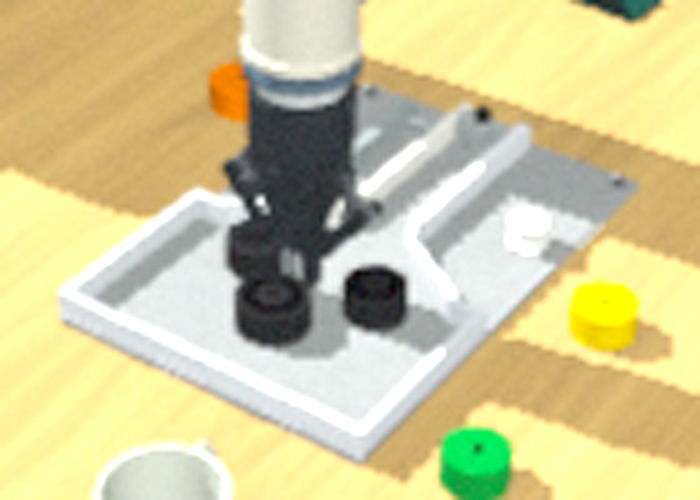

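Wide core (272,308) is well out on the feed area, small core (375,296), ring (252,248) hidden. I'll back off and lift to look.

play_rows(
  series=[
    {"travel": [0, 0, -0.005], "yaw": 0},
    {"travel": [-0.04, 0, -0.005], "yaw": 0},
    {"travel": [-0.09, 0, -0.02], "yaw": 0},
    {"travel": [-0.14, 0, -0.03], "yaw": 0},
    {"travel": [-0.18, 0, -0.04], "yaw": 0},
    {"travel": [-0.19, 0, -0.04], "yaw": 0},
    {"travel": [-0.19, 0, -0.04], "yaw": 0},
    {"travel": [-0.19, 0, -0.04], "yaw": 0},
  ],
)

```text
clock: 10.15
ee_pos: [0.5787, -0.0498, 0.2031]
ee_rot: [-89.0, 89.9, 179.7]
ft_force: [-0.7, 0.8, -0.8]
width: -0.0001
```

```bash
python3 snap.py 7
```

```text
10.15 [ 0.57865952 -0.04982086  0.20307155] [-88.95775074  89.91068172 179.65442679] [-0.65  0.83 -0.79] -9.740118931822747e-05
```

View pics/wb7.png

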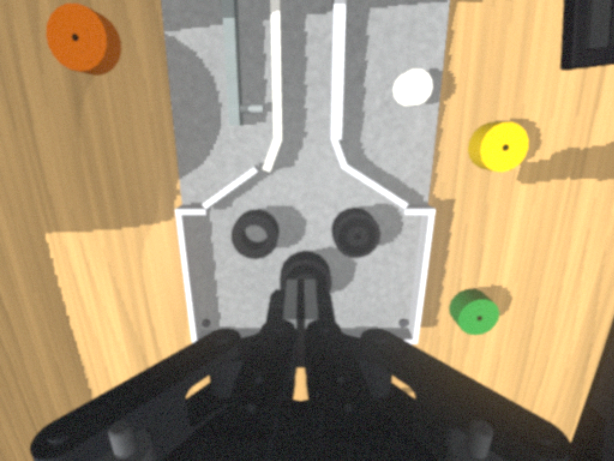

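Ring at (255,234) with its large hole, small core at (356,232), wide core (305,275) partly behind the fingers. Next I measure them.

```bash
cat >> h.py <<'E'
q=np.array([.5831,-.0105]);a_=np.radians(88.6);Rm=np.array([[np.cos(a_),-np.sin(a_)],[np.sin(a_),np.cos(a_)]])
def tray(w): return ((np.asarray(w)[:2]-q)@Rm*1e3).round(1)
E
python3 - <<'E'
from h import *
s=observe();C=cam('wrist',s);print('tcp',tray(s['ee_pos']))
for n,uv,z in[('core',(356,231),.034),('corehole',(357,236),.034),('ring',(255,232),.034),('wide',(305,277),.034),('funR',(406,212),.028),('throatR',(345,167),.028),('taperR',(337,137),.028),('laneR',(335,40),.028),('laneL',(281,40),.028),('taperL',(281,137),.028),('throatL',(272,170),.028),('rearR',(416,342),.028)]:
    w=p2w(C,[(uv[0]/1.2,uv[1]/1.2)],z)[0];print(n,w.round(4),tray(w))
im=cv2.imread('pics/w7.png')
cv2.imwrite('pics/z7.png',cv2.convertScaleAbs(cv2.resize(im[90:260,140:370],None,fx=3.3,fy=3.3,interpolation=cv2.INTER_CUBIC),alpha=2))
E
```

```text
tcp [-39.6   3.8]
core [ 0.6321 -0.0733  0.034 ] [-61.6 -50.5]
corehole [ 0.6332 -0.0786  0.034 ] [-66.9 -51.8]
ring [ 0.5306 -0.0719  0.034 ] [-62.6  51. ]
wide [ 0.5798 -0.1229  0.034 ] [-112.4    0.5]
funR [ 0.6829 -0.0563  0.028 ] [ -43.4 -100.9]
throatR [ 0.6208 -0.0102  0.028 ] [  1.2 -37.7]
taperR [0.6129 0.0179 0.028 ] [ 29.1 -29.1]
laneR [0.6107 0.0998 0.028 ] [111.  -24.9]
laneL [0.5638 0.101  0.028 ] [111.  22.]
taperL [0.5604 0.0192 0.028 ] [29.1 23.4]
throatL [ 0.5504 -0.0113  0.028 ] [-1.6 32.7]
rearR [ 0.7067 -0.2122  0.028 ] [-198.7 -128.5]
```

View pics/z7.png

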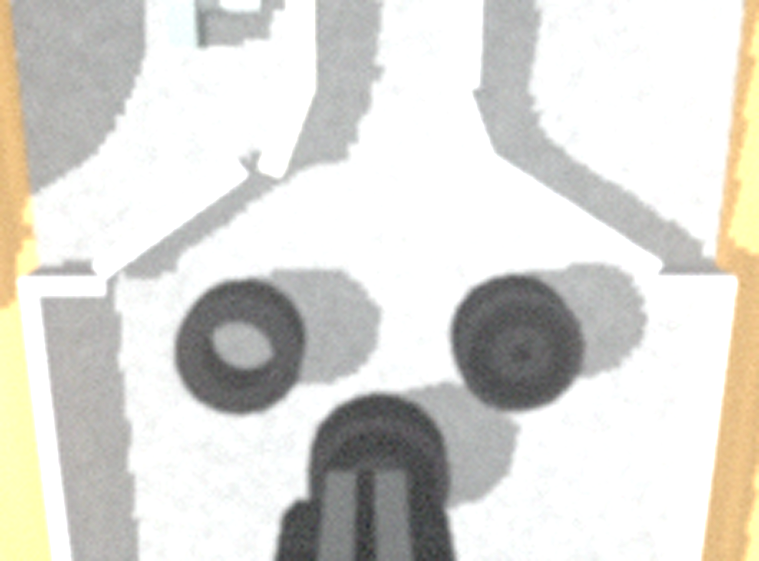

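Crop confirms the small core with the tiny hole at (519,352), tray (-65,-51), while (240,345) is the ring. I'll push the core diagonally (about 40°) toward the throat with two slightly opened fingers, starting by positioning behind it.

play_rows(
  hand=-0.45,
  series=[
    {"travel": [0, 0.03, 0.025], "yaw": -8},
    {"travel": [0, 0.06, 0.045], "yaw": -16},
    {"travel": [0.02, 0.079, 0.058], "yaw": -24},
    {"travel": [0.05, 0.08, 0.058], "yaw": -32},
    {"travel": [0.08, 0.08, 0.058], "yaw": -40},
    {"travel": [0.12, 0.08, 0.058], "yaw": -40},
    {"travel": [0.12, 0.08, 0.058], "yaw": -40},
    {"travel": [0.12, 0.08, 0.058], "yaw": -40},
  ],
)

```text
clock: 11.1
ee_pos: [0.6571, -0.1099, 0.0832]
ee_rot: [-138.0, 89.8, 170.5]
ft_force: [0.5, -0.8, 0.6]
width: 0.0231
```

```bash
python3 snap.py 8; python3 -c "
from h import *
s=observe();print(tray(s['ee_pos']),R.from_euler('xyz',s['ee_rot'],degrees=True).as_matrix().round(3))"
```

```text
11.1 [ 0.65707637 -0.10991122  0.08320252] [-138.00484894   89.81483334  170.54901034] [ 0.48 -0.81  0.61] 0.02313982932600156
[-97.8 -78.7] [[ 0.003  0.782  0.624]
 [-0.     0.624 -0.782]
 [-1.     0.002  0.002]]
```

View pics/c8.png

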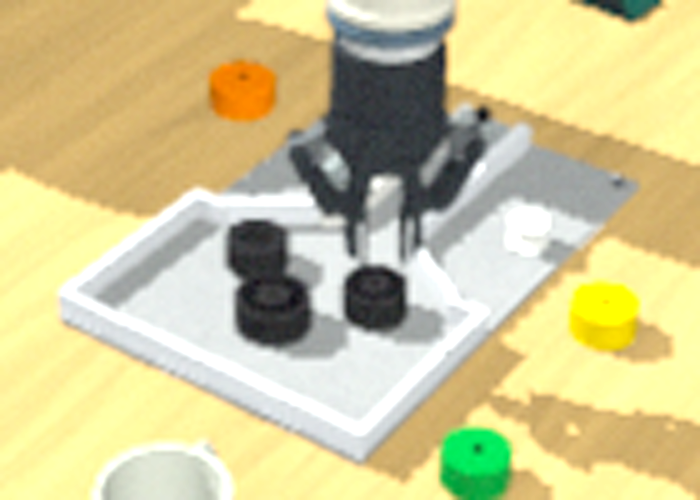

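View pics/wb8.png

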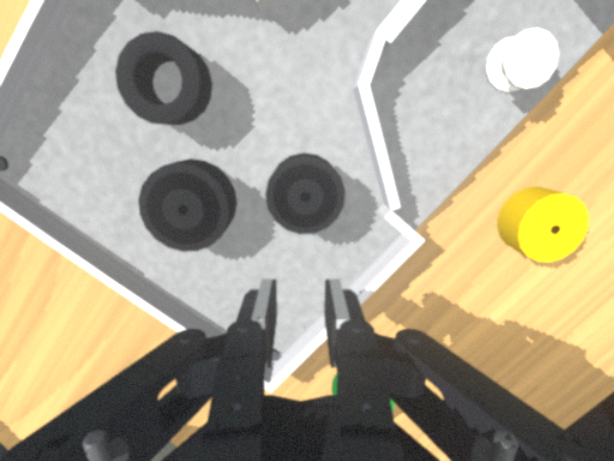

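Wrist view: the core at (305,197) is straight ahead of the fingers at (262/335,290), with the wide core at (188,207) clear to the left and the ring at (165,80).

```bash
python3 - <<'E'
from h import *
s=observe();C=cam('wrist',s);Rt=R.from_euler('xyz',s['ee_rot'],degrees=True).as_matrix()
for n,uv,z in[('core',(306,197),.034),('wide',(183,210),.034),('ring',(165,82),.034),('funR',(393,212),.028),('throatR',(365,88),.028),('taper',(390,38),.028)]:
    w=p2w(C,[(uv[0]/1.2,uv[1]/1.2)],z)[0];print(n,w.round(4),tray(w),'tool',((w-s['ee_pos'])@Rt*1e3).round(1))
for t in[(0,0),(-15,0)]:
    w=np.r_[q+Rm@(np.array(t)/1e3),.034];print(t,((w-s['ee_pos'])@Rt*1e3).round(1))
E
```

```text
core [ 0.6378 -0.0789  0.034 ] [-67.  -56.3] tool [ 52.2   2.5 -38. ]
wide [ 0.5832 -0.1327  0.034 ] [-122.2   -3.1] tool [ 52.1 -73.7 -30. ]
ring [ 0.5356 -0.0768  0.034 ] [-67.5  45.9] tool [  51.9  -76.1 -103.4]
funR [ 0.6883 -0.0527  0.028 ] [ -39.6 -106.2] tool [ 58.4  58.3 -27. ]
throatR [ 0.6252 -0.0092  0.028 ] [  2.4 -42.1] tool [  58.2   36.2 -100.4]
taper [0.6188 0.0189 0.028 ] [ 30.3 -35. ] tool [  58.1   48.7 -126.3]
(0, 0) [  52.1    2.4 -125.6]
(-15, 0) [  52.1   -7.2 -114.1]
```

play_rows(
  series=[
    {"travel": [0.03, 0.0005, 0.001], "yaw": 0},
    {"travel": [0.055, 0.0005, 0.001], "yaw": 0},
    {"travel": [0.068, 0.0005, 0.001], "yaw": 0},
    {"travel": [0.068, 0.0005, 0.001], "yaw": 0},
    {"travel": [0.068, 0.0005, -0.002], "yaw": 0},
    {"travel": [0.068, 0.0005, -0.005], "yaw": 0},
    {"travel": [0.068, 0.0005, -0.008], "yaw": 0},
    {"travel": [0.068, 0.0005, -0.011], "yaw": 0},
    {"travel": [0.068, 0.0005, -0.014], "yaw": 0},
  ],
)

```text
clock: 12.15
ee_pos: [0.6503, -0.0986, 0.0171]
ee_rot: [37.8, 89.9, -13.6]
ft_force: [1.8, -1.7, 2.1]
width: 0.0235
```

```bash
python3 snap.py 9
```

```text
12.15 [ 0.65028271 -0.09862683  0.01708497] [ 37.82753986  89.89842811 -13.56670796] [ 1.76 -1.74  2.14] 0.023490278574430676
```

View pics/wb9.png

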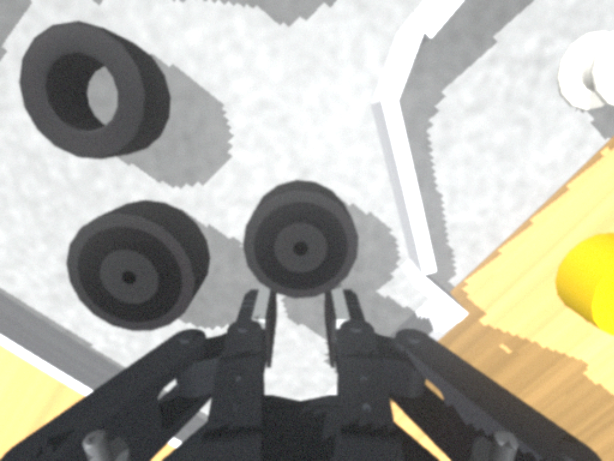

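View pics/c9.png

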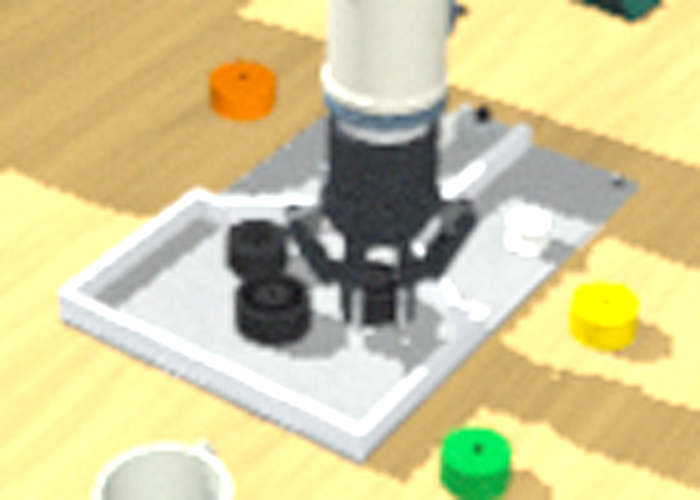

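play_rows(
  series=[
    {"travel": [0, 0, 0], "yaw": 0},
    {"travel": [0, 0, 0], "yaw": 0},
  ],
)

```text
clock: 12.5
ee_pos: [0.6496, -0.0986, 0.0162]
ee_rot: [-160.4, 90.0, 148.2]
ft_force: [1.3, -0.7, 0.8]
width: 0.0233
```

play_rows(
  series=[
    {"travel": [0, 0, -0.003], "yaw": 0},
    {"travel": [0, 0, -0.006], "yaw": 0},
    {"travel": [0, 0, -0.009], "yaw": 0},
    {"travel": [0, 0, -0.012], "yaw": 0},
    {"travel": [0, 0, -0.016], "yaw": 0},
    {"travel": [0, 0, -0.02], "yaw": 0},
    {"travel": [0, 0, -0.024], "yaw": 0},
    {"travel": [0, 0, -0.028], "yaw": 0},
    {"travel": [0, 0, -0.032], "yaw": 0},
    {"travel": [0, 0, -0.036], "yaw": 0},
  ],
)

```text
clock: 13.5
ee_pos: [0.6269, -0.0702, 0.0163]
ee_rot: [-152.2, 90.0, 156.4]
ft_force: [0.5, -0.7, -1.4]
width: 0.0235
```

play_rows(
  series=[
    {"travel": [0, 0, -0.004], "yaw": 0},
    {"travel": [0, 0, -0.008], "yaw": 0},
    {"travel": [0, 0, -0.012], "yaw": 0},
    {"travel": [0, 0, -0.015], "yaw": 0},
    {"travel": [0, 0, -0.018], "yaw": 0},
    {"travel": [0, 0, -0.02], "yaw": 0},
    {"travel": [0, 0, -0.022], "yaw": 0},
  ],
)

```text
clock: 14.2
ee_pos: [0.6134, -0.0532, 0.0163]
ee_rot: [6.8, 90.0, -44.6]
ft_force: [0.9, -0.6, -1.1]
width: 0.0233
```

```bash
python3 snap.py 10; python3 -c "
from h import *
s=observe();print(tray(s['ee_pos']))"
```

```text
14.2 [ 0.61343281 -0.05320642  0.01628664] [  6.80694711  89.99667754 -44.59129486] [ 0.85 -0.63 -1.06] 0.023328350309031555
[-42.  -31.3]
```

View pics/wb10.png

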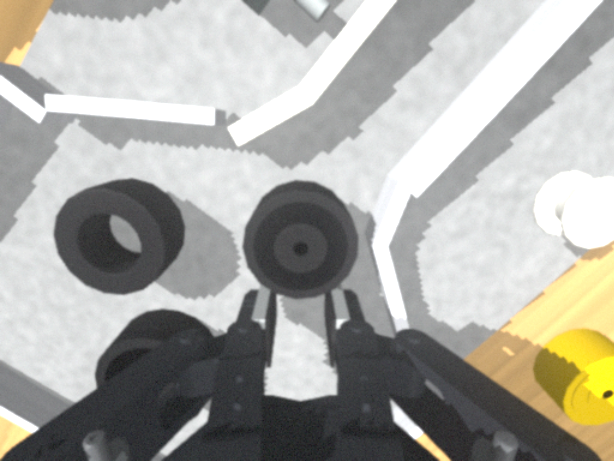

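play_rows(
  series=[
    {"travel": [0, 0, 0.006], "yaw": 0},
    {"travel": [0, 0, 0.012], "yaw": 0},
    {"travel": [0, -0.008, 0.014], "yaw": 8},
    {"travel": [0, -0.0155, 0.011], "yaw": 16},
    {"travel": [0, -0.02, 0.008], "yaw": 24},
    {"travel": [0, -0.0235, 0.003], "yaw": 32},
    {"travel": [0, -0.0245, -0.001], "yaw": 40},
    {"travel": [0, -0.0245, -0.002], "yaw": 40},
    {"travel": [0, -0.0245, -0.002], "yaw": 40},
  ],
)

```text
clock: 15.25
ee_pos: [0.5935, -0.0673, 0.0163]
ee_rot: [75.5, 90.0, -15.7]
ft_force: [0.5, -0.1, 0.1]
width: 0.0235
```

```bash
python3 snap.py 11; python3 -c "
from h import *
s=observe();print(tray(s['ee_pos']),R.from_euler('xyz',s['ee_rot'],degrees=True).as_matrix().round(3))"
```

```text
15.25 [ 0.59345234 -0.06731012  0.01634541] [ 75.48205407  89.98264419 -15.68465116] [ 0.48 -0.06  0.09] 0.023505493462454157
[-56.5 -11.8] [[ 0.     1.    -0.022]
 [-0.    -0.022 -1.   ]
 [-1.     0.     0.   ]]
```

View pics/wb11.png

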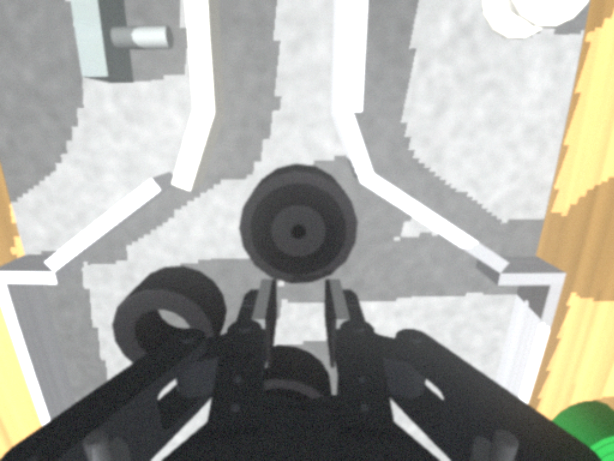

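play_rows(
  series=[
    {"travel": [0, -0.0005, -0.003], "yaw": 0},
    {"travel": [0, -0.001, -0.006], "yaw": 0},
    {"travel": [0, -0.002, -0.009], "yaw": 0},
    {"travel": [0, -0.003, -0.012], "yaw": 0},
    {"travel": [0, -0.004, -0.015], "yaw": 0},
    {"travel": [0, -0.005, -0.018], "yaw": 0},
    {"travel": [0, -0.006, -0.021], "yaw": 0},
    {"travel": [0, -0.007, -0.024], "yaw": 0},
    {"travel": [0, -0.008, -0.027], "yaw": 0},
    {"travel": [0, -0.009, -0.03], "yaw": 0},
    {"travel": [0, -0.01, -0.033], "yaw": 0},
  ],
)

```text
clock: 16.5
ee_pos: [0.5838, -0.0336, 0.0163]
ee_rot: [69.1, 90.0, -22.3]
ft_force: [-0.8, -0.4, 0.0]
width: 0.0238
```

```bash
python3 snap.py 12; python3 -c "
from h import *
s=observe();print(tray(s['ee_pos']))"
```

```text
16.5 [ 0.58381682 -0.03357125  0.01629991] [ 69.05135367  89.99959188 -22.34922791] [-0.77 -0.38  0.04] 0.023781284899219324
[-23.   -1.3]
```

View pics/wb12.png

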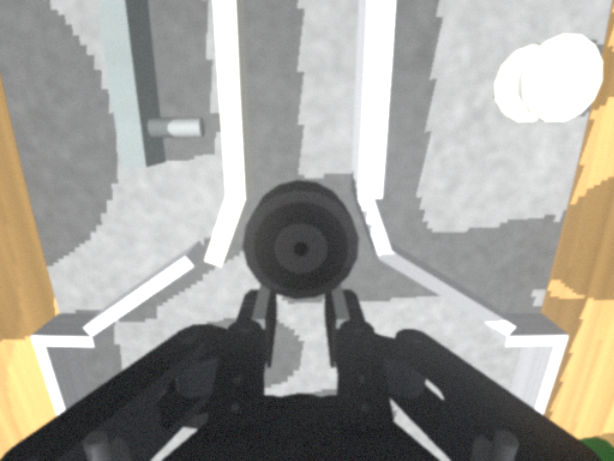

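play_rows(
  series=[
    {"travel": [0, 0, -0.003], "yaw": 0},
    {"travel": [0, -0.001, -0.006], "yaw": 0},
    {"travel": [0, -0.001, -0.008], "yaw": 0},
    {"travel": [0, -0.001, -0.008], "yaw": 0},
  ],
)

```text
clock: 17.05
ee_pos: [0.5831, -0.0255, 0.0163]
ee_rot: [-122.8, 90.0, 145.8]
ft_force: [-0.4, 0.0, -0.5]
width: 0.0236
```

play_rows(
  hand=-1,
  series=[
    {"travel": [0, 0, 0.005], "yaw": 0},
    {"travel": [0, 0, 0.008], "yaw": 0},
    {"travel": [0, 0, 0.008], "yaw": 0},
    {"travel": [0, 0, 0.008], "yaw": 0},
    {"travel": [0, 0, 0.008], "yaw": 0},
  ],
)

```text
clock: 17.55
ee_pos: [0.5829, -0.0338, 0.0163]
ee_rot: [-145.7, 90.0, 122.9]
ft_force: [-0.7, -0.8, -0.0]
width: 0.0004
```

play_rows(
  series=[
    {"travel": [0.001, 0, -0.001], "yaw": 0},
    {"travel": [0.001, 0, -0.002], "yaw": 0},
    {"travel": [0.001, 0, -0.004], "yaw": 0},
    {"travel": [0.001, 0, -0.006], "yaw": 0},
    {"travel": [0.001, 0, -0.008], "yaw": 0},
    {"travel": [0.001, 0, -0.01], "yaw": 0},
  ],
)

```text
clock: 18.15
ee_pos: [0.5834, -0.0237, 0.0154]
ee_rot: [70.2, 90.0, -21.2]
ft_force: [1.5, -1.9, 0.0]
width: 0.0
```

play_rows(
  series=[
    {"travel": [0, 0, -0.002], "yaw": 0},
    {"travel": [0, 0, -0.004], "yaw": 0},
    {"travel": [0, 0, -0.006], "yaw": 0},
    {"travel": [0, 0, -0.008], "yaw": 0},
    {"travel": [0, 0, -0.01], "yaw": 0},
  ],
)

```text
clock: 18.65
ee_pos: [0.5832, -0.0137, 0.0153]
ee_rot: [-84.2, 90.0, -175.6]
ft_force: [0.1, -2.2, 0.6]
width: 0.0002
```

```bash
python3 snap.py 13; python3 -c "
from h import *
s=observe();print(tray(s['ee_pos']))"
```

```text
18.65 [ 0.58320444 -0.01366231  0.01525039] [ -84.21615622   89.97819302 -175.61835141] [ 0.1  -2.19  0.63] 0.00019878384453465354
[-3.  -0.2]
```

View pics/wb13.png

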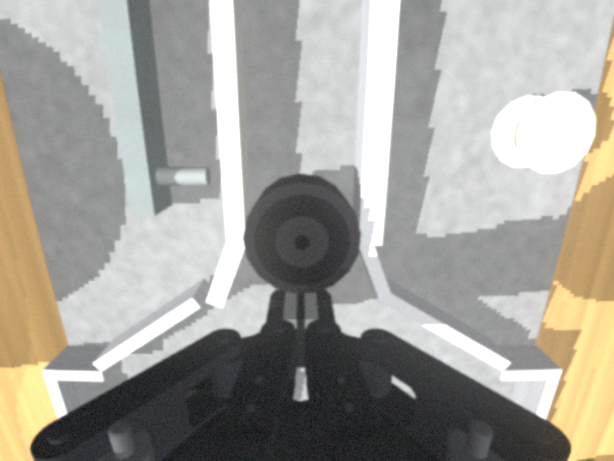

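The core (302,240) has entered the lane with a drag of about 2.2 N. I'll push it along.

play_rows(
  series=[
    {"travel": [0, 0, -0.003], "yaw": 0},
    {"travel": [0, 0, -0.006], "yaw": 0},
    {"travel": [0, 0, -0.009], "yaw": 0},
    {"travel": [0, 0, -0.012], "yaw": 0},
    {"travel": [0, 0, -0.015], "yaw": 0},
    {"travel": [0, 0, -0.018], "yaw": 0},
    {"travel": [0, 0, -0.021], "yaw": 0},
    {"travel": [0, 0, -0.024], "yaw": 0},
    {"travel": [0, 0, -0.027], "yaw": 0},
    {"travel": [0, 0, -0.03], "yaw": 0},
    {"travel": [0, 0, -0.033], "yaw": 0},
    {"travel": [0, 0, -0.036], "yaw": 0},
  ],
)

```text
clock: 20.0
ee_pos: [0.5843, 0.0225, 0.0153]
ee_rot: [-91.7, 90.0, 176.9]
ft_force: [-0.9, -0.8, 0.0]
width: -0.0002
```

play_rows(
  series=[
    {"travel": [0, 0, -0.003], "yaw": 0},
    {"travel": [0, 0, -0.006], "yaw": 0},
    {"travel": [0, 0, -0.009], "yaw": 0},
    {"travel": [0, 0, -0.012], "yaw": 0},
    {"travel": [0, 0, -0.015], "yaw": 0},
    {"travel": [0, 0, -0.018], "yaw": 0},
    {"travel": [0, 0, -0.021], "yaw": 0},
    {"travel": [0, 0, -0.024], "yaw": 0},
    {"travel": [0, 0, -0.027], "yaw": 0},
    {"travel": [0, 0, -0.03], "yaw": 0},
    {"travel": [0, 0, -0.033], "yaw": 0},
    {"travel": [0, 0, -0.036], "yaw": 0},
  ],
)

```text
clock: 21.2
ee_pos: [0.5851, 0.0584, 0.0153]
ee_rot: [-76.6, 90.0, -168.0]
ft_force: [-0.1, -1.9, 0.0]
width: 0.0001
```

```bash
python3 snap.py 14; python3 - <<'E'
from h import *
s=observe();print(tray(s['ee_pos']))
im=cv2.imread('pics/w14.png')
cv2.imwrite('pics/z14.png',cv2.convertScaleAbs(cv2.resize(im[60:280,160:340],None,fx=2.7,fy=2.7,interpolation=cv2.INTER_CUBIC),alpha=1.8))
E
```

```text
21.2 [0.58513803 0.05842827 0.01526927] [ -76.5789469    89.99842475 -167.97918726] [-0.14 -1.92  0.04] 0.00012114243078335648
[69.1 -0.5]
```

View pics/z14.png

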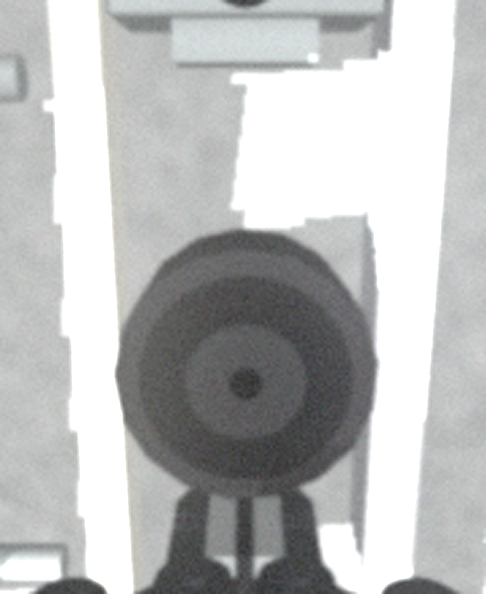

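```bash
python3 - <<'E'
from h import *
s=observe();C=cam('wrist',s)
for n,uv,z in[('padfoot',(245,66),.008),('padtop',(245,45),.022),('corefront',(245,231),.008),('coretopfront',(245,250),.034),('corehole',(245,383),.034),('coreback',(245,495),.034)]:
    w=p2w(C,[(uv[0]/2.7+160,uv[1]/2.7+60)],z)[0];print(n,w.round(4),tray(w))
E
```

```text
padfoot [0.5869 0.1476 0.008 ] [1.581e+02 1.000e-01]
padtop [0.5869 0.1501 0.022 ] [1.606e+02 1.000e-01]
corefront [0.5861 0.1159 0.008 ] [1.264e+02 1.000e-01]
coretopfront [0.5861 0.1164 0.034 ] [1.269e+02 1.000e-01]
corehole [0.5855 0.0922 0.034 ] [1.028e+02 1.000e-01]
coreback [0.585  0.0696 0.034 ] [80.1  0.1]
```

About 31 mm remain between the core's front and the pad.

play_rows(
  series=[
    {"travel": [0, 0, -0.003], "yaw": 0},
    {"travel": [0, 0, -0.006], "yaw": 0},
    {"travel": [0, 0, -0.009], "yaw": 0},
    {"travel": [0, 0, -0.012], "yaw": 0},
    {"travel": [0, 0, -0.015], "yaw": 0},
    {"travel": [0, 0, -0.018], "yaw": 0},
    {"travel": [0, 0, -0.021], "yaw": 0},
    {"travel": [0, 0, -0.023], "yaw": 0},
    {"travel": [0, 0, -0.025], "yaw": 0},
    {"travel": [0, 0, -0.026], "yaw": 0},
  ],
)

```text
clock: 22.35
ee_pos: [0.5858, 0.0844, 0.0153]
ee_rot: [-15.6, 90.0, -107.0]
ft_force: [0.5, -3.2, 1.0]
width: -0.0
```

```bash
python3 - <<'E'
from h import *
s=observe();print(s['ft_force'],tray(s['ee_pos']));im=get_image('wrist')
cv2.imwrite('pics/z15.png',cv2.convertScaleAbs(cv2.resize(im[100:220,190:310],None,fx=4.5,fy=4.5,interpolation=cv2.INTER_CUBIC),alpha=1.8))
E
```

```text
[ 0.49019754 -3.23019386  0.9947049 ] [94.9 -0.4]
```

View pics/z15.png

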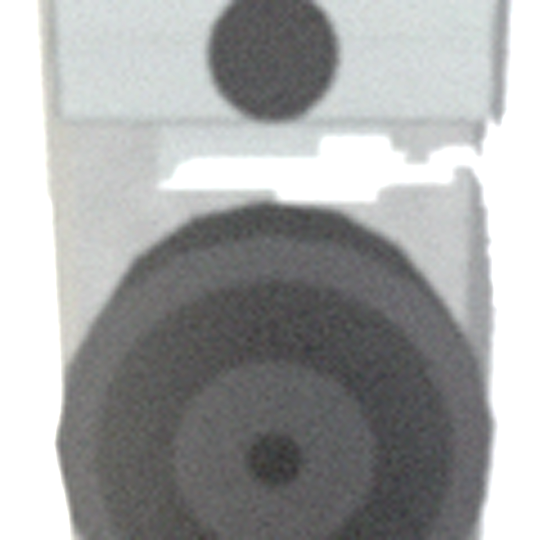

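play_rows(
  series=[
    {"travel": [0, 0, -0.001], "yaw": 0},
    {"travel": [0, 0, -0.002], "yaw": 0},
    {"travel": [0, 0, -0.003], "yaw": 0},
  ],
)

```text
clock: 22.7
ee_pos: [0.5858, 0.0872, 0.0153]
ee_rot: [-58.1, 90.0, -149.5]
ft_force: [-0.4, -2.7, 0.7]
width: -0.0004
```

play_rows(
  series=[
    {"travel": [0, 0, -0.0005], "yaw": 0},
    {"travel": [0, 0, -0.001], "yaw": 0},
  ],
)

```text
clock: 22.9
ee_pos: [0.5859, 0.0882, 0.0153]
ee_rot: [37.0, 90.0, -54.4]
ft_force: [0.1, -2.8, 2.2]
width: -0.0002
```

play_rows(
  series=[
    {"travel": [0, 0, -0.0005], "yaw": 0},
    {"travel": [0, 0, -0.001], "yaw": 0},
  ],
)

```text
clock: 23.1
ee_pos: [0.5859, 0.0886, 0.0153]
ee_rot: [-9.3, 89.9, -100.7]
ft_force: [0.5, -9.6, 2.9]
width: -0.0001
```

play_rows(
  series=[
    {"travel": [0, 0, 0.0002], "yaw": 0},
    {"travel": [0, 0, 0.0002], "yaw": 0},
  ],
)

```text
clock: 23.3
ee_pos: [0.5859, 0.0885, 0.0153]
ee_rot: [-9.3, 90.0, -100.7]
ft_force: [0.2, -5.7, 1.5]
width: -0.0
```

```bash
python3 - <<'E'
from h import *
s=observe();print(s['ft_force'],s['ee_pos']);im=get_image('wrist')
cv2.imwrite('pics/z16.png',cv2.convertScaleAbs(cv2.resize(im[100:220,190:310],None,fx=4.5,fy=4.5,interpolation=cv2.INTER_CUBIC),alpha=1.8))
E
```

```text
[ 0.18763511 -5.7203369   1.54088461] [0.58588255 0.08850292 0.01530212]
```

View pics/z16.png

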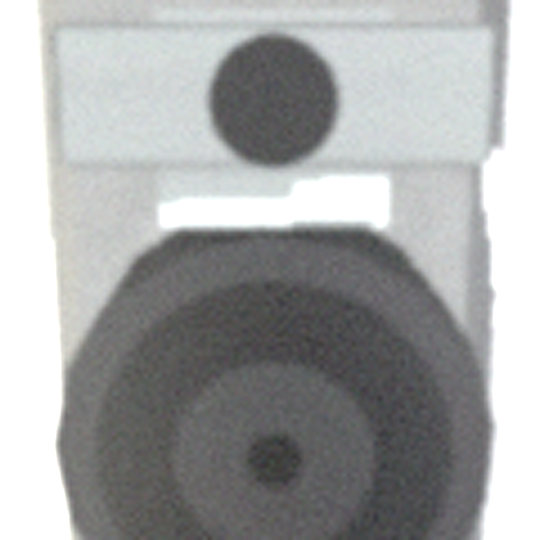

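The core touches the pad: its front edge is flattened by the pad at rows 228–240, and the force rose from about 3 N to 9.6 N, then eased to 5.7 N. I'll back off gently, lift and check.

play_rows(
  series=[
    {"travel": [0, 0, 0.0005], "yaw": 0},
    {"travel": [0, 0, 0.002], "yaw": 0},
    {"travel": [0, 0, 0.006], "yaw": 0},
    {"travel": [-0.01, 0, 0.01], "yaw": 0},
    {"travel": [-0.04, 0, 0.012], "yaw": 0},
    {"travel": [-0.08, 0, 0.03], "yaw": 0},
    {"travel": [-0.12, 0, 0.06], "yaw": 0},
    {"travel": [-0.16, 0, 0.08], "yaw": 0},
    {"travel": [-0.2, 0, 0.09], "yaw": 0},
    {"travel": [-0.215, 0, 0.09], "yaw": 0},
    {"travel": [-0.215, 0, 0.09], "yaw": 0},
    {"travel": [-0.215, 0, 0.09], "yaw": 0},
  ],
)

```text
clock: 24.55
ee_pos: [0.5831, -0.0007, 0.2296]
ee_rot: [-105.4, 90.0, 163.2]
ft_force: [-0.4, 0.1, -0.5]
width: 0.0001
```

```bash
python3 snap.py 17; python3 - <<'E'
from h import *
im=cv2.imread('pics/w17.png')
cv2.imwrite('pics/z17.png',cv2.convertScaleAbs(cv2.resize(im[0:130,160:300],None,fx=4.5,fy=4.5,interpolation=cv2.INTER_CUBIC),alpha=1.6))
E
```

```text
24.55 [ 0.58310539 -0.00070363  0.22961394] [-105.37804505   89.95520546  163.22913574] [-0.43  0.1  -0.53] 0.00014636721696841183
```

View pics/wb17.png

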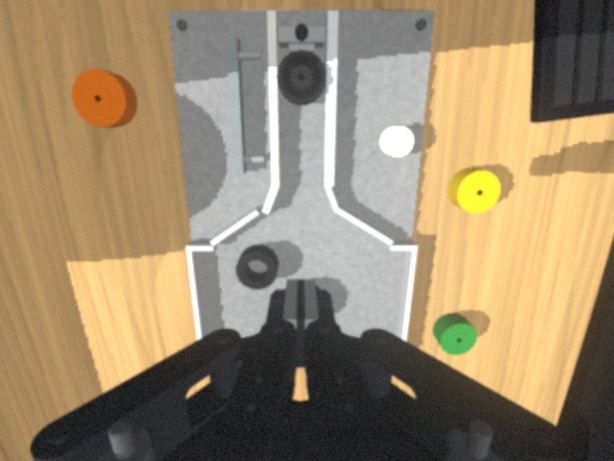

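View pics/z17.png

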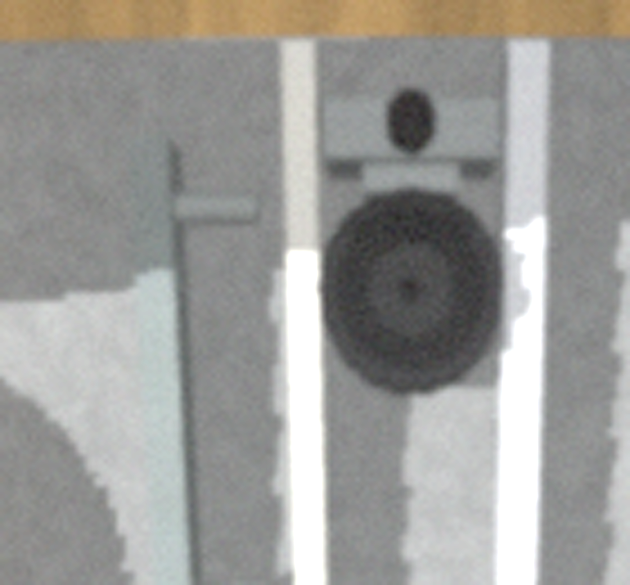

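View pics/s17.png

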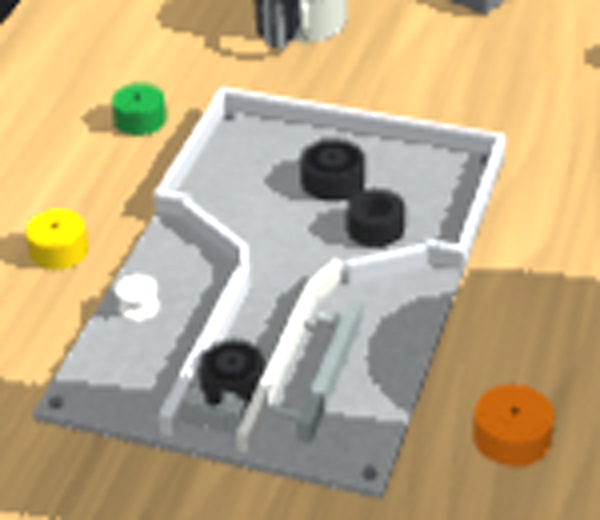

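The core is home against the pad (crop: pad's lower edge meets the core's rim at y≈190). The ring (257,266) may still overhang the funnel line, so I'll measure it.

```bash
python3 - <<'E'
from h import *
s=observe();C=cam('wrist',s);print(tray(s['ee_pos']))
for n,uv,z in[('ringtop',(257.5,265),.034),('core',(302,77),.034),('funL',(212,246),.028),('funR',(392,244),.028)]:
    w=p2w(C,[(uv[0]/1.2,uv[1]/1.2)],z)[0];print(n,w.round(4),tray(w))
C=cam('side')
for n,uv,z in[('ring',(380,200),.034),('wide',(333,155),.034),('core',(233,359),.034),('pt funL out',(430,245),.028),('funR',(165,195),.028)]:
    w=p2w(C,[(uv[0]/4+170,uv[1]/4+130)],z)[0];print(n,w.round(4),tray(w))
E
```

```text
[9.9 0.7]
ringtop [ 0.531 -0.07   0.034] [-60.8  50.6]
core [0.5856 0.1228 0.034 ] [133.3   0.7]
funL [ 0.4802 -0.0483  0.028 ] [-40.3 102. ]
funR [ 0.6827 -0.0506  0.028 ] [ -37.6 -100.6]
ring [ 0.5286 -0.085   0.034 ] [-75.8  52.7]
wide [ 0.5819 -0.1338  0.034 ] [-123.3   -1.8]
core [0.5862 0.12   0.034 ] [1.305e+02 1.000e-01]
pt funL out [ 0.4782 -0.0473  0.028 ] [-39.3 103.9]
funR [ 0.7035 -0.0532  0.028 ] [ -39.8 -121.4]
```

The ring's front edge lies close to the feed-area line, so I'll nudge it some 20 mm back (there is ample time).

play_rows(
  series=[
    {"travel": [0, -0.01, 0.02], "yaw": 8},
    {"travel": [0.02, -0.018, 0.043], "yaw": 16},
    {"travel": [0.05, -0.018, 0.043], "yaw": 24},
    {"travel": [0.08, -0.018, 0.043], "yaw": 32},
    {"travel": [0.11, -0.018, 0.043], "yaw": 40},
    {"travel": [0.14, -0.018, 0.043], "yaw": 45},
    {"travel": [0.17, -0.018, 0.043], "yaw": 45},
    {"travel": [0.195, -0.018, 0.043], "yaw": 45},
    {"travel": [0.211, -0.018, 0.043], "yaw": 45},
    {"travel": [0.211, -0.018, 0.043], "yaw": 45},
    {"travel": [0.211, -0.018, 0.043], "yaw": 45},
  ],
)

```text
clock: 25.8
ee_pos: [0.564, -0.0432, 0.0186]
ee_rot: [-49.1, 89.9, 174.6]
ft_force: [-0.6, 0.4, -0.1]
width: 0.0001
```

```bash
python3 snap.py 18
```

```text
25.8 [ 0.56398536 -0.04322676  0.01855217] [-49.06811245  89.88303575 174.55198679] [-0.56  0.43 -0.13] 0.0001302646482774614
```

View pics/c18.png

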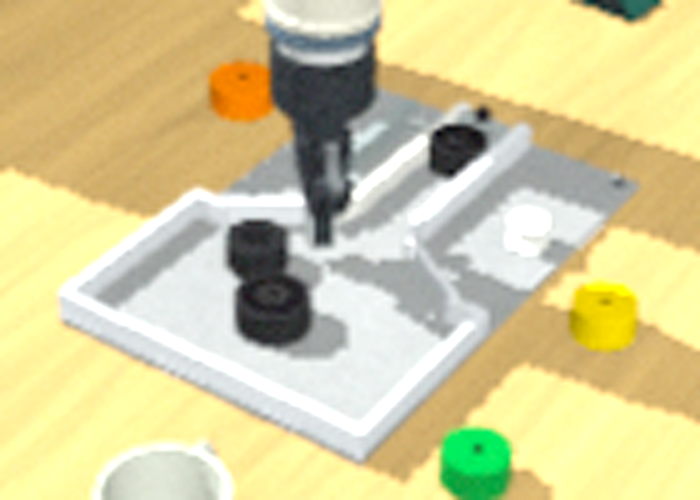

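play_rows(
  series=[
    {"travel": [0, 0, 0.003], "yaw": 0},
    {"travel": [0, 0, 0.006], "yaw": 0},
    {"travel": [0, 0, 0.009], "yaw": 0},
    {"travel": [0, 0, 0.012], "yaw": 0},
    {"travel": [0, 0, 0.015], "yaw": 0},
    {"travel": [0, 0, 0.018], "yaw": 0},
    {"travel": [0, 0, 0.021], "yaw": 0},
    {"travel": [0, 0, 0.024], "yaw": 0},
    {"travel": [0, 0, 0.027], "yaw": 0},
    {"travel": [0, 0, 0.03], "yaw": 0},
    {"travel": [0, 0, 0.033], "yaw": 0},
    {"travel": [0, 0, 0.035], "yaw": 0},
  ],
)

```text
clock: 27.15
ee_pos: [0.5391, -0.0679, 0.0193]
ee_rot: [-41.8, 90.0, -178.2]
ft_force: [0.6, 0.5, 0.5]
width: -0.0001
```

play_rows(
  series=[
    {"travel": [0, 0, -0.004], "yaw": 0},
    {"travel": [-0.03, 0, -0.006], "yaw": 0},
    {"travel": [-0.07, 0, -0.01], "yaw": 0},
    {"travel": [-0.11, 0, -0.03], "yaw": -8},
    {"travel": [-0.15, 0, -0.05], "yaw": -16},
    {"travel": [-0.19, 0, -0.07], "yaw": -24},
    {"travel": [-0.21, 0, -0.09], "yaw": -32},
    {"travel": [-0.21, 0, -0.09], "yaw": -40},
    {"travel": [-0.21, 0, -0.09], "yaw": -45},
    {"travel": [-0.21, 0, -0.09], "yaw": -45},
    {"travel": [-0.21, 0, -0.09], "yaw": -45},
  ],
)

```text
clock: 28.25
ee_pos: [0.6042, -0.0055, 0.229]
ee_rot: [-82.0, 90.0, -173.6]
ft_force: [-0.3, 0.5, -0.6]
width: 0.0002
```

```bash
python3 snap.py 19; python3 - <<'E'
from h import *
im=cv2.imread('pics/w19.png')
cv2.imwrite('pics/z19.png',cv2.convertScaleAbs(cv2.resize(im[0:300,130:360],None,fx=1.9,fy=1.9,interpolation=cv2.INTER_CUBIC),alpha=1.6))
E
```

```text
28.25 [ 0.60424539 -0.00551365  0.22897312] [ -82.03627678   89.95627496 -173.58724718] [-0.3   0.46 -0.64] 0.00018124936688959783
```

View pics/wb19.png

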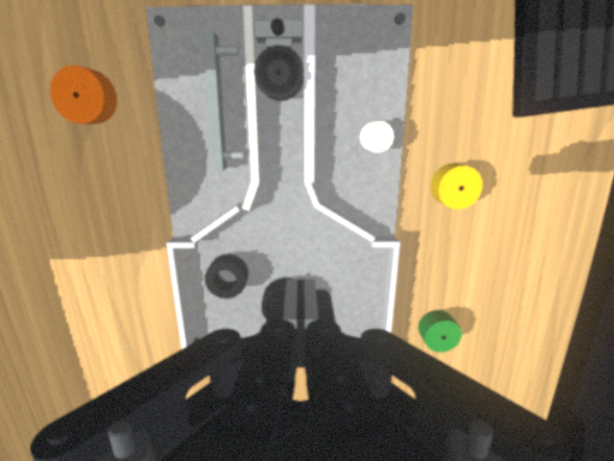

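View pics/s19.png

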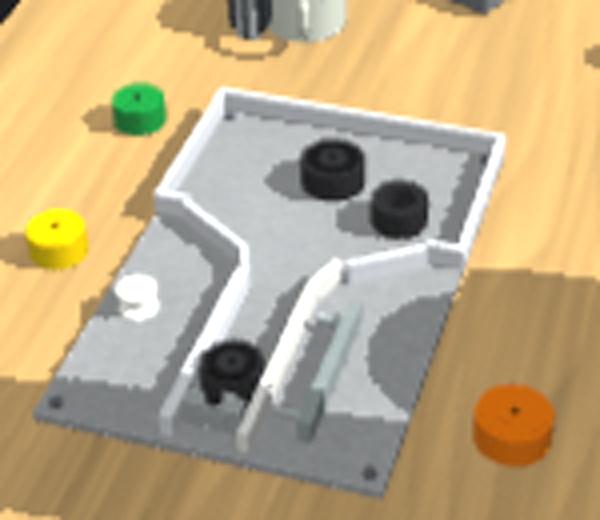

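Ring (227,276) and wide core (290,305) are now on the feed area, the small core (279,72) sits against the pad, and the bobbin and other items are unmoved. I'll hand in.

```bash
python3 -c "
from plant import *
print(finish_job())"
```

```text
the job is handed in; nothing more can be done
None
```

I handed the job in at about 28 s, with the small core home in the lane and the oversized core and ring on the feed area.

- **Jammed core:** I pushed it out from behind with shut fingers. The highest force reading was about 4 N, and its centre ended roughly 115–120 mm before the throat.
- **Small core:** I pushed the one with the tiny centre hole diagonally to the throat, then down the lane at about 1–3 N. I stopped when it met the end stop's pad: the force rose from about 3 N to 9.6 N. The contact showed in the wrist camera, and after backing off the core was still against the pad.
- **Ring:** its edge was close to the start of the funnel, so I nudged it about 15 mm back onto the feed area.

**Last checks:** the arm was clear of everything at 0.23 m height. The wrist and side pictures showed the oversized core and the ring on the feed area, with the bobbin and the coloured look-alikes where they started. I did not re-check the meter, spool, driver, board or mug, but the arm never worked near them.

**Limits and disagreements:**
- Forces were read only at the end of each move, so short peaks between readings would not show.
- The wrist and side cameras disagreed by up to about 15 mm on the ring's position before I nudged it.
- The wrist camera was about 5 mm off sideways while the gripper was turned, so I relied on the lane walls and the measured force for the final placing.

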